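Hang the weighing tray on the balance's twin pins

TASK

Pick up the steel weighing tray by its blue grip and fit it onto the two brass pins of the balance so that both pins pass through its two holes and it sits fully home, flat on the sprung dark grey platform; lower it home in the hand, then let go and leave it there. The platform rides on a delicate load cell: never press or push on the balance with more than 20 N, feel the pins into the holes. Leave everything else on the bench where it is.

Things in the scene. Friction and masses are not known exactly. Their poses are not given: they have to be found in the camera images.
- tray_grip (a point): Centre of the tray's blue grip, an upright block 40 mm along x, 14 mm thick along y (pinch along y), 50 mm tall on the middle of the plate. This point is 33 mm above the plate's underside, 25 mm below the grip's top. The loose steel plate (0.2 to 0.4 kg) is 100 mm (x) by 150 mm (y) by 8 mm, lying flat on the bench, z up. It may go on either way round.
- tray_hole (a point): One of the tray's two round through holes, 10 mm in diameter: its centre at the plate's underside. The holes lie on the tray's y axis 55 mm either side of its middle (this one at +y).
- balance_datum (a point): Datum of the balance, at the height of its platform's top face (84 mm), where the tray's underside must rest; z up. Two upright brass pins stand on the platform in a line along this frame's y, 110 mm apart. Their mid-point has x = 0 but lies 4 to 32 mm to the +y side of this point: the carriage setting differs each time, is not reported and must be found by sight or feel.
- balance_pins (a point): Fixed point on the balance 14 mm above the datum: the height of the flat pin tips. (Not on a pin.) Pins: 8 mm in diameter, 14 mm tall, the upper 2 mm tapering to 6.4 mm. The sprung platform (70 x 150 mm) sinks from about 5.5 N on, 1.5 N per mm, hard stop after 8 mm; the tray's weight does not sink it. The carriage is held by friction; it yields along y above about 14 N.
- balance: White balance fixed to the bench, 200 x 260 mm, housing 65 mm tall, keypad and green display on its -x side. Origin under its centre. The dark grey pin platform stands above the housing.
- check_weight: Bystander: brass check weight, 30 mm across, 44 mm tall, with a small knob; origin under its centre
- amber_bottle: Bystander: amber glass reagent bottle, 72 mm across, 150 mm tall; origin under its centre
- powder_jar: Bystander: white plastic powder jar with a blue cap, 100 mm across, 180 mm tall; origin under its centre
- beaker_a: Bystander: larger glass beaker, 68 mm across, 90 mm tall; origin under its centre
- beaker_b: Bystander: smaller glass beaker, 54 mm across, 70 mm tall; origin under its centre
- glove_box: Bystander: white and green carton of gloves, 110 x 240 x 70 mm; origin under its centre
- spatula: Bystander: spatula with a black handle, 180 mm long, lying flat; origin under its middle
There are look-alikes about, which are no part of the job. Of the things that look like the part that bears tray_grip, take the one that is farthest to the robot's right at the start.

How it is judged (in metres and radians):
On the way:
1. the tray is down on the platform over both pins while the gripper still holds it (x of tray_grip in the frame of balance_datum between -0.004 and 0.004 m and y of tray_grip in the frame of balance_datum between 0 and 0.036 m and z of tray_grip in the frame of balance_datum between 0.024 and 0.036 m and angle between the y axis of tray_grip and the y axis of balance_datum, either way round below 0.05 rad and angle between tray_grip's own z axis and vertical below 0.03 rad and contact force between the fingers and tray above 0.5 N), for 0.2 s.
At the end, for the whole second after the job is handed in: The tray rests released and still, both pins through its holes: underside within 3 mm of the platform top height, centre within 4 mm in x of the balance reference point and 0 to 36 mm to its +y side, level within 0.03 rad, in line with the balance within 0.05 rad (x of tray_grip in the frame of balance_datum between -0.004 and 0.004 m and y of tray_grip in the frame of balance_datum between 0 and 0.036 m and z of tray_grip in the frame of balance_datum between 0.03 and 0.036 m and angle between the y axis of tray_grip and the y axis of balance_datum, either way round below 0.05 rad and angle between tray_grip's own z axis and vertical below 0.03 rad and linear speed of tray below 0.01 m/s and angular speed of tray below 0.05 rad/s and contact force between the fingers and tray below 0.05 N); the robot touches nothing.
It fails at once if the balance (with its platform and pins) is pressed or pushed with more than 20 N, by the tray or by the robot (contact force between any of tray, the arm, the fingers and balance above 20 N).
It fails at once if a bystander is moved by more than 20 mm (distance of any of check_weight, amber_bottle, powder_jar, beaker_a, beaker_b, glove_box, spatula from where it was at the start of the episode above 0.02 m).
It also fails if it takes over 72 s, if anything falls off the work surface, if the arm or the gripper's body presses on something with over 40 N, if the wrist force passes 120 N, or if a joint passes its speed limit or range.

ROBOT

A 6-joint arm with a two-finger parallel gripper is mounted at the origin on the work surface. World frame = base frame: x ahead of the robot, y to its left, z up, the work surface at z = 0. Lengths are in m, angles in degrees, forces in N, time in s.
With the tool pointing down it reaches from about 0.4 to 0.825 m from the base axis. Payload 7 kg.
Tool frame: the origin (TCP) lies on the centre line of the jaws, within the pads' length; the fingertips stand 11 mm ahead of it and the grasp point (between the pads) lies 8 mm behind it; z points along the fingers, y is the direction in which the jaws open and shut (so a half turn about z gives the same grasp; the last joint's range is limited). The gripper opens to 88 mm and grips with 3 to 60 N. Pads are 19 mm wide; open, the fingers measure 130 mm over their backs; the gripper's body (78 mm by 193 mm) begins 47 mm behind the grasp point.
Start: joints at [-55.8, 20.546, 0.682, 0, -70.136, -16.507], TCP at [0.205, -0.643, 0.238] pointing down, gripper open.
Joint ranges: [-176.03, 176.03], [-82.01, 121.73], [-58.28, 71.71], [-173.87, 95.51], [-174.79, -0.11], [-173.66, 173.66]. Speed limits (degrees/s): [136.94, 136.94, 172.46, 180, 180, 180].

INTERFACE

Orientations are given as [roll, pitch, yaw] about the fixed x, y, z axes, in that order (R = Rz(yaw) Ry(pitch) Rx(roll)).
In Python, from plant import ctrl, cams, order gives the robot as it stands.
- The arm moves only by the tool jog_arm, never from a script. Its argument "motion" is a list of rows, each an object with "offset": the shift along the tool's x, y, z in mm, a list of three; "roll": the turn about the tool's z in rad; "hand": the finger opening in mm, from 0 to 87.6. A call has 1 to 20 rows; each row is the pose to reach, as a shift and turn from the pose commanded when the call began, along the tool's axes at that moment; what a row does not reach only later rows make up. A row lasts 1/12 s, in which the tool goes at most 41.7 mm and 7.16 degrees, less where a joint would pass 70% of its speed; a pose out of reach is approached as far as the arm can. A call with a gripper value outside its range is refused whole. The fingers move at their own pace and stop on an object; the grip force is fixed at half the most. Time passes only in rows, so rows that repeat a pose let the fingers close. It gives the time, the measured TCP pose, the force and the opening at its end, in the units of the state.
- ctrl.get_obs(): the state, without advancing time (a new reading comes with each control period).
- cams.snapshot(name): name is "scene" or "top" or "wrist"; returns a dict with "img" (420x560x3 uint8, red, green, blue), "K" (3x3 intrinsics, pixels), "D" ([k1, k2, p1, p2, k3] as OpenCV has them; the pictures are not rectified), "cam_to_world" (4x4, takes a point from camera to world coordinates); the wrist camera has in their place "T_tool_cam" (4x4, takes a point from camera to tool coordinates, whose origin is the TCP and whose axes are the flange's). Camera axes: x right, y down, z forward; pixel columns grow to the right and rows downward; lengths in m; the calibration is good to about 2 mm. A picture is of the moment at which its call begins: read the wrist's pose just before it. There is no depth.
- order.close_job(): hands the job in, once; it reports no verdict.
The state is a dict: "clock": time; "joint_pos": joint angles; "qvel": joint speeds; "tau": joint torques, N m; "tool_pos": TCP position; "orientation": TCP orientation; "force": force on the tool from outside, world axes, zero at the start; "moment": the same for the moment, N m; "opening": finger opening in m.
Only numpy, scipy, OpenCV 4.12 (cv2) and the standard library are available. Lean on these libraries where they do the work, as an engineer would, in place of code of your own. Each camera call takes 0.05 s, during which the arm holds its last target. There are 200 camera calls.

## Working session

There is one attempt and no reset: what is moved stays moved. The work goes in short steps, Python scripts to look and compute and a tool call to move; the robot and the scene stay as the last step left them, time stands still between calls to the robot, and variables do not carry over. Pictures are saved under pics/ and viewed, about 8 in all and at most 12, crops included, and the job is handed in when it is done.

Besides the shell and the picture viewer there is one more tool, called after "Emit:" by a JSON object that holds its "method" and its "body", one argument or row to a line. jog_arm: Moves the arm, as the interface text tells. Its arguments: {"type":"object","properties":{"motion":{"type":"array"}},"required":["motion"]}

```bash
mkdir -p pics
cat > h.py <<'E'
import numpy as np, cv2
from scipy.spatial.transform import Rotation as R
from plant import ctrl, cams, order
def tool():
    o=ctrl.get_obs(); T=np.eye(4); T[:3,:3]=R.from_euler('xyz',o['orientation'],degrees=True).as_matrix(); T[:3,3]=o['tool_pos']; return T
def snap(n,f=None):
    T=tool(); s=cams.snapshot(n); s['T']=T@s['T_tool_cam'] if n=='wrist' else s['cam_to_world']
    s['T']=np.array(s['T'])
    if f: cv2.imwrite('pics/'+f,s['img'][:,:,::-1])
    return s
def ray(s,uv,z):
    p=cv2.undistortPoints(np.array([uv],float).reshape(-1,1,2),np.array(s['K']),np.array(s['D'])).reshape(-1,2)
    d=np.c_[p,np.ones(len(p))]@s['T'][:3,:3].T; c=s['T'][:3,3]
    return c+d*((z-c[2])/d[:,2])[:,None]
E
python3 - <<'E'
from h import *
import pickle
print(ctrl.get_obs())
S={n:snap(n,n+'0.png') for n in('scene','top','wrist')}
pickle.dump(S,open('s0.pkl','wb'))
im=np.hstack([S['scene']['img'],S['top']['img']])[:,:,::-1]
for n in S: print(n,S[n]['T'].round(3).tolist())
print(S['wrist']['T_tool_cam'])
E
```

```text
{'clock': 0.0, 'joint_pos': array([-5.58010584e+01,  2.05931633e+01,  6.34173956e-01, -1.88359023e-02,
       -7.01363820e+01, -1.65059162e+01]), 'qvel': array([ 0.09319955, -0.06775592,  0.03205355,  0.08984872, -0.05062657,
        0.07745943]), 'tau': array([-2.50326171e-03, -5.82717633e+01,  2.93052560e+01,  6.99668258e+00,
        6.67315442e-03, -2.11327315e-04]), 'tool_pos': array([ 0.20496028, -0.64263974,  0.23661025]), 'orientation': array([ 1.79903528e+02, -1.01216580e-02, -1.62313381e+02]), 'force': array([ 0.82519925,  0.13538782, -0.61219796]), 'moment': array([ 0.0037864 , -0.00619941, -0.01498564]), 'opening': 0.08798402255574206}
scene [[0.06, 0.724, -0.688, 1.559], [0.998, -0.045, 0.04, -0.078], [-0.002, -0.689, -0.725, 1.172], [0.0, 0.0, 0.0, 1.0]]
top [[-0.017, -0.997, 0.075, 0.403], [-1.0, 0.018, 0.014, -0.012], [-0.015, -0.075, -0.997, 1.588], [0.0, 0.0, 0.0, 1.0]]
wrist [[-0.303, 0.912, 0.275, 0.131], [0.953, 0.29, 0.09, -0.668], [0.002, 0.29, -0.957, 0.383], [0.0, 0.0, 0.0, 1.0]]
[[-4.40105077e-04 -9.57112013e-01 -2.89717796e-01  7.78614487e-02]
 [ 9.99999851e-01 -5.15096968e-04  1.82593149e-04 -1.23690653e-03]
 [-3.23994855e-04 -2.89717673e-01  9.57112096e-01 -1.46391785e-01]
 [ 0.00000000e+00  0.00000000e+00  0.00000000e+00  1.00000000e+00]]
```

View pics/top0.png

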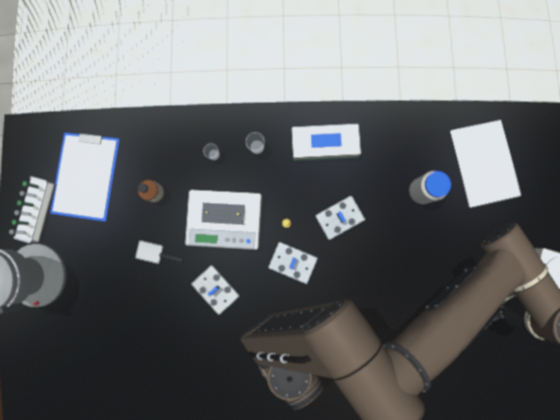

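View pics/scene0.png

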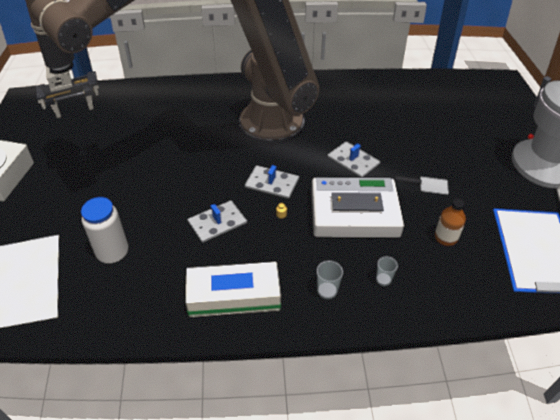

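The top view shows three trays, with blue grips at (341,217), (294,264) and (215,291). The rightmost is (341,217), which is (217,220) in the scene view. The balance is at (223,219), with brass pins at about (207,212) and (240,214).

Run:
```python
from h import *
import pickle
S=pickle.load(open('s0.pkl','rb'))
def cc(m,x0,y0,x1,y1,a=3):
    q=np.zeros_like(m);q[y0:y1,x0:x1]=m[y0:y1,x0:x1]
    n,l,st,c=cv2.connectedComponentsWithStats(q.astype(np.uint8)); return [(st[i,4],c[i].round(1)) for i in range(1,n) if st[i,4]>=a],l
for n,box,pb,bb in(('top',(310,190,375,245),(200,200,246,224),(180,185,268,253)),('scene',(180,195,250,245),(330,190,388,215),(308,172,406,240))):
    s=S[n];h=cv2.cvtColor(s['img'],cv2.COLOR_RGB2HSV);H,Sa,V=[h[...,i].astype(int) for i in range(3)]
    b=(H>100)&(H<130)&(Sa>130)&(V>60)
    for a,c in cc(b,*box,a=10)[0]: print(n,'grip',a,c,ray(s,c,.033).round(4))
    pl=(V>90);q=np.zeros_like(pl,np.uint8);x0,y0,x1,y1=box;q[y0:y1,x0:x1]=pl[y0:y1,x0:x1]
    def rect(q,z):
        k=max(cv2.findContours(q,0,1)[0],key=cv2.contourArea)
        r=ray(s,k.reshape(-1,2),z); (c,wh,an)=cv2.minAreaRect((r[:,:2]*1000).astype(np.float32)); return np.round(c,1),np.round(wh,1),round(an,2)
    print(n,'plate',rect(q,.008))
    y=(H>12)&(H<35)&(Sa>90)&(V>80)
    for a,c in cc(y,*pb,a=2)[0]: print(n,'pin',a,c,ray(s,c,.093).round(4))
    x0,y0,x1,y1=bb;q[:]=0;q[y0:y1,x0:x1]=(V>120)[y0:y1,x0:x1]
    print(n,'bal',rect(q,.065))
    x0,y0,x1,y1=pb;q[:]=0;q[y0:y1,x0:x1]=(V<110)[y0:y1,x0:x1]
    print(n,'plat',rect(q,.084))
```

```text
top grip 33 [340.8 216.9] [[ 0.5006 -0.1946  0.033 ]]
top plate (array([ 501.1, -193.8]), array([107.8, 158.1]), 27.98)
top bal (array([499.7, 228.1]), array([262.6, 200.9]), 85.75)Traceback (most recent call last):
  File "<stdin>", line 21, in <module>
  File "<stdin>", line 13, in rect
ValueError: max() iterable argument is empty
```

Emit:
{"method": "jog_arm", "body": {
  "motion": [
    {"offset": [-140,112,0],"roll": -0.09,"hand": 87.6},
    {"offset": [-140,112,0],"roll": -0.09,"hand": 87.6},
    {"offset": [-140,112,0],"roll": -0.09,"hand": 87.6},
    {"offset": [-140,112,0],"roll": -0.09,"hand": 87.6},
    {"offset": [-280,225,0],"roll": -0.18,"hand": 87.6},
    {"offset": [-280,225,0],"roll": -0.18,"hand": 87.6},
    {"offset": [-280,225,0],"roll": -0.18,"hand": 87.6},
    {"offset": [-280,225,0],"roll": -0.18,"hand": 87.6},
    {"offset": [-280,225,0],"roll": -0.18,"hand": 87.6},
    {"offset": [-417,337,0],"roll": -0.18,"hand": 87.6},
    {"offset": [-417,337,0],"roll": -0.18,"hand": 87.6},
    {"offset": [-417,337,0],"roll": -0.18,"hand": 87.6},
    {"offset": [-417,337,0],"roll": -0.18,"hand": 87.6},
    {"offset": [-417,337,0],"roll": -0.18,"hand": 87.6},
    {"offset": [-417,337,60],"roll": -0.18,"hand": 87.6},
    {"offset": [-417,337,60],"roll": -0.18,"hand": 87.6},
    {"offset": [-417,337,60],"roll": -0.18,"hand": 87.6},
    {"offset": [-417,337,60],"roll": -0.18,"hand": 87.6}
  ]
}}

```text
clock: 1.65
tool_pos: [0.4994, -0.1954, 0.1771]
orientation: [180.0, -0.1, -152.0]
force: [0.7, 0.0, 0.2]
opening: 0.088
```

Run:
```python
from h import *
import pickle
o=ctrl.get_obs();print(o['clock'],o['tool_pos'],o['orientation'],o['force'])
s=snap('wrist','w1.png');pickle.dump(s,open('w1.pkl','wb'))
h=cv2.cvtColor(s['img'],cv2.COLOR_RGB2HSV);H,Sa,V=[h[...,i].astype(int) for i in range(3)]
b=((H>100)&(H<130)&(Sa>130)&(V>40)).astype(np.uint8)
n,l,st,c=cv2.connectedComponentsWithStats(b)
for i in range(1,n):
  if st[i,4]>200: print('blue',st[i],c[i])
```

```text
1.65 [ 0.49943523 -0.19541118  0.17712858] [ 1.79950909e+02 -1.33830652e-01 -1.51975844e+02] [0.73067035 0.00109779 0.17043264]
blue [525 106  35  41 865] [546.21271676 129.29017341]
blue [271 169  18  59 981] [279.85321101 198.3343527 ]
```

View pics/w1.png

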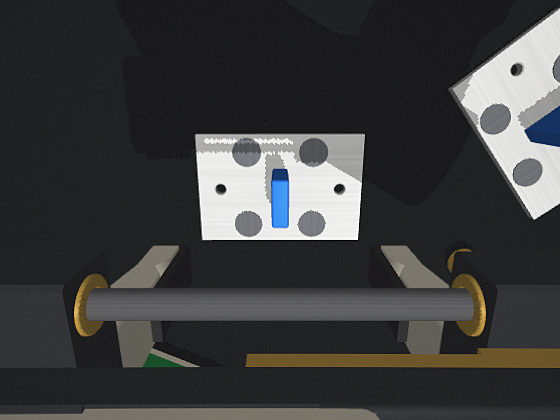

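Wrist view: the tray is square to the jaws, with holes at (221,189) and (339,189) and the grip at (280,198).

Run:
```python
from h import *
import pickle
s=pickle.load(open('w1.pkl','rb'))
g=cv2.cvtColor(s['img'],cv2.COLOR_RGB2GRAY)
P=[]
for u,v in((221,189),(339,189)):
    w=255-g[v-9:v+10,u-9:u+10].astype(float); w=np.clip(w-150,0,None); yy,xx=np.mgrid[v-9:v+10,u-9:u+10]
    P.append(((w*xx).sum()/w.sum(),(w*yy).sum()/w.sum()))
p=ray(s,P,.006);print(P,p.round(4),np.linalg.norm(p[1]-p[0]))
c=p.mean(0);T=tool();print('mid',c,'shift tool mm',T[:3,:3].T@(c-T[:3,3])*1000)
d=T[:3,:3].T@(p[1]-p[0]);print('roll',np.arctan2(d[1],d[0])-np.pi/2,np.arctan2(-d[1],-d[0])-np.pi/2)
print(ray(s,[(280,174)],.058),ctrl.get_obs()['joint_pos'])
```

```text
[(np.float64(220.60610621371748), np.float64(188.1272844549559)), (np.float64(338.626371351687), np.float64(187.9886151935417))] [[ 0.5283 -0.2431  0.006 ]
 [ 0.4768 -0.1465  0.006 ]] 0.10944264960702364
mid [ 0.50256965 -0.1947845   0.006     ] shift tool mm [-2.40175628e+00 -1.13132183e-01  1.72419217e+02]
roll -0.0006076477988741225 -3.1422003013886677
[[ 0.48098602 -0.20603715  0.058     ]] [-4.15542294e-01  1.03649451e+01 -2.15748057e+01  4.73906665e-02
 -5.80530583e+01 -6.15919949e+01]
```

Emit:
{"method": "jog_arm", "body": {
  "motion": [
    {"offset": [-2.4,-0.1,40],"roll": 0,"hand": 50},
    {"offset": [-2.4,-0.1,75],"roll": 0,"hand": 50},
    {"offset": [-2.4,-0.1,105],"roll": 0,"hand": 50},
    {"offset": [-2.4,-0.1,130],"roll": 0,"hand": 50},
    {"offset": [-2.4,-0.1,148],"roll": 0,"hand": 50},
    {"offset": [-2.4,-0.1,148],"roll": 0,"hand": 50},
    {"offset": [-2.4,-0.1,148],"roll": 0,"hand": 50},
    {"offset": [-2.4,-0.1,148],"roll": 0,"hand": 5},
    {"offset": [-2.4,-0.1,148],"roll": 0,"hand": 5},
    {"offset": [-2.4,-0.1,148],"roll": 0,"hand": 5},
    {"offset": [-2.4,-0.1,148],"roll": 0,"hand": 5},
    {"offset": [-2.4,-0.1,148],"roll": 0,"hand": 5},
    {"offset": [-2.4,-0.1,148],"roll": 0,"hand": 5},
    {"offset": [-2.4,-0.1,148],"roll": 0,"hand": 5},
    {"offset": [-2.4,-0.1,148],"roll": 0,"hand": 5},
    {"offset": [-2.4,-0.1,148],"roll": 0,"hand": 5}
  ]
}}

```text
clock: 3.03
tool_pos: [0.5022, -0.1942, 0.0299]
orientation: [-180.0, 0.0, -152.0]
force: [-1.6, 1.8, 6.2]
opening: 0.0137
```

Emit:
{"method": "jog_arm", "body": {
  "motion": [
    {"offset": [0,0,-5],"roll": 0,"hand": 5},
    {"offset": [0,0,-20],"roll": 0,"hand": 5},
    {"offset": [0,0,-45],"roll": 0,"hand": 5},
    {"offset": [0,0,-75],"roll": 0,"hand": 5},
    {"offset": [0,0,-105],"roll": 0,"hand": 5},
    {"offset": [0,0,-135],"roll": 0,"hand": 5},
    {"offset": [0,0,-165],"roll": 0,"hand": 5},
    {"offset": [0,0,-190],"roll": 0,"hand": 5},
    {"offset": [0,0,-210],"roll": 0,"hand": 5},
    {"offset": [0,0,-220],"roll": 0,"hand": 5},
    {"offset": [0,0,-220],"roll": 0,"hand": 5},
    {"offset": [0,0,-220],"roll": 0,"hand": 5}
  ]
}}

```text
clock: 4.03
tool_pos: [0.5017, -0.194, 0.2487]
orientation: [179.9, -0.0, -152.0]
force: [0.2, -0.4, -3.8]
opening: 0.0139
```

Emit:
{"method": "jog_arm", "body": {
  "motion": [
    {"offset": [-10,12,0],"roll": 0.0,"hand": 5},
    {"offset": [-28,34,0],"roll": 0.04,"hand": 5},
    {"offset": [-48,59,0],"roll": 0.08,"hand": 5},
    {"offset": [-68,84,0],"roll": 0.12,"hand": 5},
    {"offset": [-88,108,0],"roll": 0.17,"hand": 5},
    {"offset": [-108,133,0],"roll": 0.22,"hand": 5},
    {"offset": [-128,157,0],"roll": 0.27,"hand": 5},
    {"offset": [-148,182,0],"roll": 0.32,"hand": 5},
    {"offset": [-168,206,0],"roll": 0.37,"hand": 5},
    {"offset": [-188,231,0],"roll": 0.42,"hand": 5},
    {"offset": [-208,256,0],"roll": 0.46,"hand": 5},
    {"offset": [-228,280,0],"roll": 0.5,"hand": 5},
    {"offset": [-245,301,0],"roll": 0.53,"hand": 5},
    {"offset": [-257,316,0],"roll": 0.55,"hand": 5},
    {"offset": [-265,326,0],"roll": 0.563,"hand": 5},
    {"offset": [-267.5,329,0],"roll": 0.563,"hand": 5},
    {"offset": [-267.5,329,0],"roll": 0.563,"hand": 5},
    {"offset": [-267.5,329,0],"roll": 0.563,"hand": 5},
    {"offset": [-267.5,329,0],"roll": 0.563,"hand": 5}
  ]
}}

```text
clock: 5.62
tool_pos: [0.5834, 0.2209, 0.2487]
orientation: [-179.9, -0.1, 175.7]
force: [-0.1, -0.0, -3.2]
opening: 0.014
```

Run:
```python
from h import *
import pickle
o=ctrl.get_obs();print(o['clock'],o['tool_pos'],o['orientation'],o['force'],o['opening'])
s=snap('wrist','w2.png');pickle.dump(s,open('w2.pkl','wb'));print(s['K'],s['D'])
```

```text
5.6167 [0.58341481 0.22087705 0.24872918] [-1.79943070e+02 -6.99950907e-02  1.75729356e+02] [-0.14085928 -0.01064992 -3.22740409] 0.013967505703907679
[[353.08428027   0.         279.40513076]
 [  0.         353.08428027 203.10345088]
 [  0.           0.           1.        ]] [0.01011258 0.         0.         0.         0.        ]
```

View pics/w2.png

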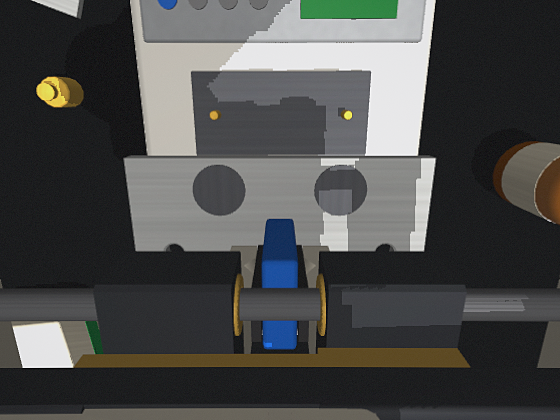

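Wrist view: pin tips at (214,115) and (348,115). The held plate's front edge is at row ~157, from column 125 to 435, and its holes are just visible at (175,247) and (386,247).

```bash
cat >> h.py <<'E'
def pins(s,box):
    h=cv2.cvtColor(s['img'],cv2.COLOR_RGB2HSV);H,Sa,V=[h[...,i].astype(int) for i in range(3)]
    y=((H>12)&(H<35)&(Sa>110)&(V>80)).astype(np.uint8);x0,y0,x1,y1=box;q=np.zeros_like(y);q[y0:y1,x0:x1]=y[y0:y1,x0:x1]
    n,l,st,c=cv2.connectedComponentsWithStats(q); return [(st[i],c[i]) for i in range(1,n) if st[i,4]>15]
def totool(T,p): return ((p-T[:3,3])@T[:3,:3])*1000
E
python3 - <<'E'
from h import *
import pickle
s=pickle.load(open('w2.pkl','rb'));T=tool()
P=pins(s,(190,70,372,150));print(P)
# brightest/upper-lit tip: use component centroid
p=ray(s,[c for _,c in P],.096);print('pins',p.round(4),np.linalg.norm(p[1]-p[0]))
t=totool(T,p);print('tool',t.round(2),'mid',t.mean(0).round(2))
d=t[1]-t[0];print('roll',np.arctan2(d[1],d[0])-np.pi/2)
# plate front top edge
g=cv2.cvtColor(s['img'],cv2.COLOR_RGB2GRAY).astype(float)
E=[]
for u in list(range(150,190,4))+list(range(205,360,5))+list(range(375,425,4)):
    col=np.abs(np.diff(g[148:168,u]));E.append((u,148.5+int(col.argmax())))
E=np.array(E);print(E[::6].tolist())
zt=T[2,3]-.0219
e=totool(T,ray(s,E,zt));k=np.polyfit(e[:,1],e[:,0],1);r=e[:,0]-np.polyval(k,e[:,1]);k=np.polyfit(e[abs(r)<1,1],e[abs(r)<1,0],1);print('front edge x',k,abs(r).max())
# side corners near bottom of visible plate
for v in (200,225):
    row=np.abs(np.diff(g[v]));a=110+row[110:160].argmax()+.5;b=415+row[415:460].argmax()+.5
    print('sides',v,totool(T,ray(s,[(a,v),(b,v)],zt)).round(2).tolist())
im=s['img'][90:280,130:430,::-1];cv2.imwrite('pics/c2.png',cv2.resize(im,None,fx=2.6,fy=2.6,interpolation=0))
E
```

```text
[(array([210, 110,  11,  10,  88], dtype=int32), array([214.73863636, 114.42045455])), (array([341, 110,  11,  10,  90], dtype=int32), array([346.15555556, 114.34444444]))]
pins [[0.5163 0.1716 0.096 ]
 [0.5243 0.2793 0.096 ]] 0.10802600656077695
tool [[ 63.33 -54.07 153.22]
 [ 63.37  53.95 153.16]] mid [ 6.3350e+01 -6.0000e-02  1.5319e+02]
roll -0.0003872508963038701
[[150.0, 155.5], [174.0, 155.5], [215.0, 164.5], [245.0, 157.5], [275.0, 155.5], [305.0, 155.5], [335.0, 157.5], [379.0, 155.5], [403.0, 155.5]]
front edge x [7.68380193e-03 4.99596624e+01] 3.9257506569195044
sides 200 [[28.41, -75.58, 21.96], [28.41, 73.3, 21.88]]
sides 225 [[15.25, -75.68, 21.95], [15.25, 73.39, 21.87]]
```

View pics/c2.png

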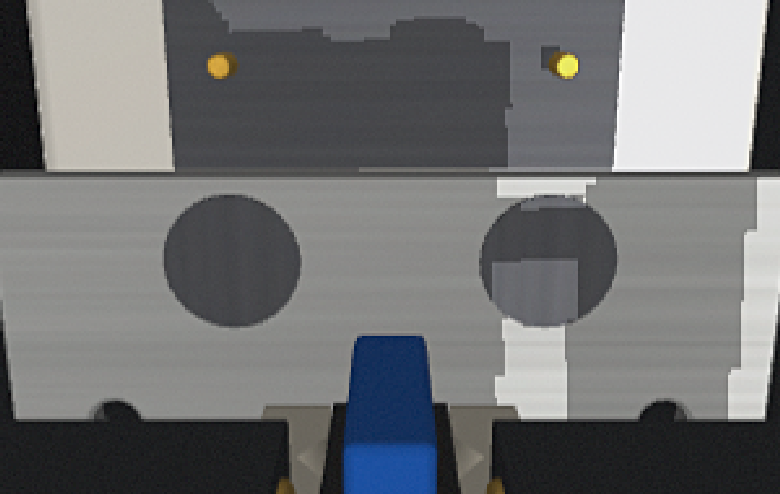

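Pin tips are at about (213.9,115.4) and (348.0,115.4). The camera shows a lateral bias of ~1 mm against the held plate, so I'll go lower and take a relative look at nearly equal depth.

Emit:
{"method": "jog_arm", "body": {
  "motion": [
    {"offset": [0,0,10],"roll": 0,"hand": 5},
    {"offset": [0,0,30],"roll": 0,"hand": 5},
    {"offset": [0,0,55],"roll": 0,"hand": 5},
    {"offset": [0,0,80],"roll": 0,"hand": 5},
    {"offset": [0,0,98],"roll": 0,"hand": 5},
    {"offset": [0,0,108],"roll": 0,"hand": 5},
    {"offset": [0,0,110],"roll": 0,"hand": 5},
    {"offset": [0,0,110],"roll": 0,"hand": 5},
    {"offset": [0,0,110],"roll": 0,"hand": 5},
    {"offset": [0,0,110],"roll": 0,"hand": 5}
  ]
}}

```text
clock: 6.5
tool_pos: [0.5847, 0.2223, 0.1411]
orientation: [179.9, 0.1, 175.8]
force: [0.2, 0.5, -2.6]
opening: 0.0139
```

Run:
```python
from h import *
import pickle
o=ctrl.get_obs();print(o['clock'],o['tool_pos'],o['orientation'],o['force'],o['opening'])
s=snap('wrist','w3.png');pickle.dump(s,open('w3.pkl','wb'))
print([ (a.tolist(),c.round(1)) for a,c in pins(s,(100,20,450,160))])
im=s['img'][70:270,110:450,::-1];cv2.imwrite('pics/c3.png',cv2.resize(im,None,fx=2.35,fy=2.35,interpolation=0))
```

```text
6.5 [0.58466546 0.22228046 0.14107588] [1.79915763e+02 1.19174465e-01 1.75755731e+02] [ 0.19580213  0.47210816 -2.59773349] 0.013887980197298021
[([167, 114, 21, 16, 253], array([176.9, 121.4])), ([369, 114, 20, 16, 244], array([379. , 121.3]))]
```

View pics/c3.png

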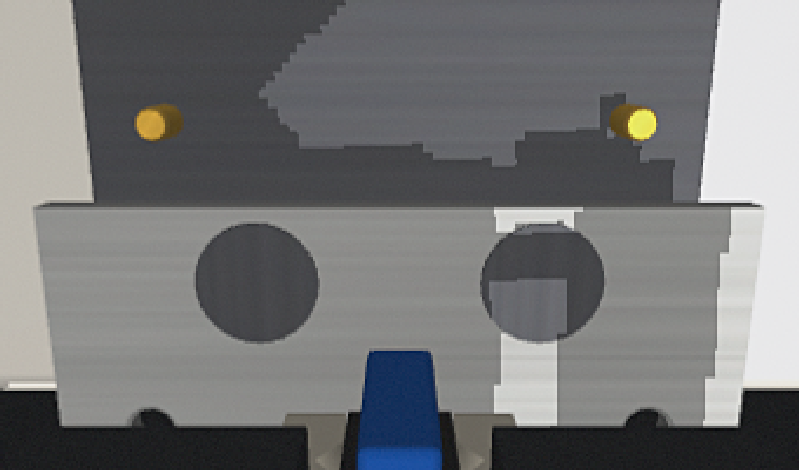

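Pin tips are at about (173.8,123) and (383.2,123) in the full frame; plate front corners and holes are centred on column ~280.2.

```bash
cat > m.py <<'E'
from h import *
def measure(s,T,zt,ztip,boxes,erows,cols):
    g=cv2.cvtColor(s['img'],cv2.COLOR_RGB2GRAY).astype(float); h=cv2.cvtColor(s['img'],cv2.COLOR_RGB2HSV).astype(int)
    tips=[]
    for x0,y0,x1,y1 in boxes:
        hh=h[y0:y1,x0:x1]; m=(hh[...,0]>12)&(hh[...,0]<35)&(hh[...,1]>90)
        v=hh[...,2]; t=cv2.threshold(v[m].astype(np.uint8).reshape(-1,1),0,255,cv2.THRESH_OTSU)[0]
        yy,xx=np.nonzero(m&(v>t)); tips.append((xx.mean()+x0,yy.mean()+y0)); print('tip',tips[-1],len(xx),xx.min()+x0,xx.max()+x0)
    t=totool(T,ray(s,tips,ztip)); d=t[1]-t[0]; print('pins tool',t.round(2).tolist(),'sep',np.linalg.norm(d).round(2),'mid',t.mean(0).round(2),'roll',round(np.arctan2(d[1],d[0])-np.pi/2,4))
    a,b=erows;E=[]
    for u in cols:
        c=np.diff(g[a:b,u]); E.append((u,a+.5+c.argmax()))
    e=totool(T,ray(s,E,zt));x=e[:,0];k=abs(x-np.median(x))<.8;f=np.polyfit(e[k,1],x[k],1);print('edge x,slope',f[1].round(2),f[0].round(4),k.sum(),len(k))
E
python3 - <<'E'
from m import *
import pickle
s=pickle.load(open('w3.pkl','rb'));T=tool();z=T[2,3]
measure(s,T,z-.0219,.098,[(160,105,195,140),(365,105,396,140)],(150,166),list(range(135,300,3))+list(range(370,425,3)))
g=cv2.cvtColor(s['img'],cv2.COLOR_RGB2GRAY).astype(float)
for v in (180,200,220):
    a=115+np.diff(g[v,115:150]).argmin()+.5
    row=np.diff(g[v,415:445]);print(v,a,g[v,420:440].astype(int).tolist(),g[v,120:140].astype(int).tolist())
E
```

```text
tip (np.float64(173.40322580645162), np.float64(122.33064516129032)) 124 168 179
tip (np.float64(382.6507936507937), np.float64(122.2063492063492)) 126 377 388
pins tool [[64.23, -56.3, 42.83], [64.24, 53.18, 42.99]] sep 109.49 mid [64.23 -1.56 42.91] roll -0.0
edge x,slope 49.24 -0.0008 74 74
180 126.5 [213, 212, 214, 214, 213, 213, 214, 213, 214, 214, 212, 212, 216, 232, 233, 232, 232, 232, 232, 232] [186, 186, 186, 186, 187, 190, 175, 137, 142, 145, 143, 144, 146, 145, 145, 145, 145, 143, 144, 144]
200 128.5 [211, 211, 211, 211, 209, 211, 212, 209, 209, 208, 226, 232, 232, 232, 232, 232, 232, 232, 232, 232] [188, 186, 187, 186, 187, 186, 187, 189, 184, 160, 140, 143, 143, 143, 144, 142, 143, 144, 145, 142]
220 131.5 [208, 209, 210, 210, 210, 211, 208, 217, 233, 233, 232, 233, 232, 232, 232, 232, 233, 232, 232, 232] [186, 187, 187, 186, 186, 186, 184, 184, 186, 187, 188, 178, 146, 140, 141, 141, 140, 143, 141, 143]
```

Emit:
{"method": "jog_arm", "body": {
  "motion": [
    {"offset": [8,0,0],"roll": 0,"hand": 5},
    {"offset": [22,-0.2,0],"roll": 0,"hand": 5},
    {"offset": [38,-0.4,0],"roll": 0,"hand": 5},
    {"offset": [52,-0.7,0],"roll": 0,"hand": 5},
    {"offset": [61,-0.7,0],"roll": 0,"hand": 5},
    {"offset": [64.9,-0.7,0],"roll": 0,"hand": 5},
    {"offset": [64.9,-0.7,3],"roll": 0,"hand": 5},
    {"offset": [64.9,-0.7,6],"roll": 0,"hand": 5},
    {"offset": [64.9,-0.7,8],"roll": 0,"hand": 5},
    {"offset": [64.9,-0.7,8],"roll": 0,"hand": 5},
    {"offset": [64.9,-0.7,8],"roll": 0,"hand": 5},
    {"offset": [64.9,-0.7,8],"roll": 0,"hand": 5}
  ]
}}

```text
clock: 7.55
tool_pos: [0.5194, 0.2259, 0.1313]
orientation: [-180.0, -0.0, 175.7]
force: [-0.5, -0.0, -3.2]
opening: 0.014
```

Run:
```python
from h import *
import pickle
s=snap('wrist','w4.png');s2=snap('scene');pickle.dump((s,s2),open('w4.pkl','wb'))
o=ctrl.get_obs();print(o['clock'],o['tool_pos'],o['orientation'],o['force'],o['moment'])
a=cv2.resize(s['img'][150:270,120:440],None,fx=2.4,fy=2.4,interpolation=0)
b=cv2.resize(s2['img'][160:225,300:410],None,fx=5,fy=5)[:, :768] if 1 else 0
b=cv2.copyMakeBorder(b,0,0,0,max(0,a.shape[1]-b.shape[1]),0)[:,:a.shape[1]]
cv2.imwrite('pics/c4.png',np.vstack([a,b])[:600,:,::-1])
```

```text
7.65 [0.51928166 0.22589505 0.13145268] [-1.79990090e+02 -2.69663948e-03  1.75737468e+02] [-0.21888652 -0.04788916 -3.75129852] [-0.06647233  0.03090466  0.05903116]
```

View pics/c4.png

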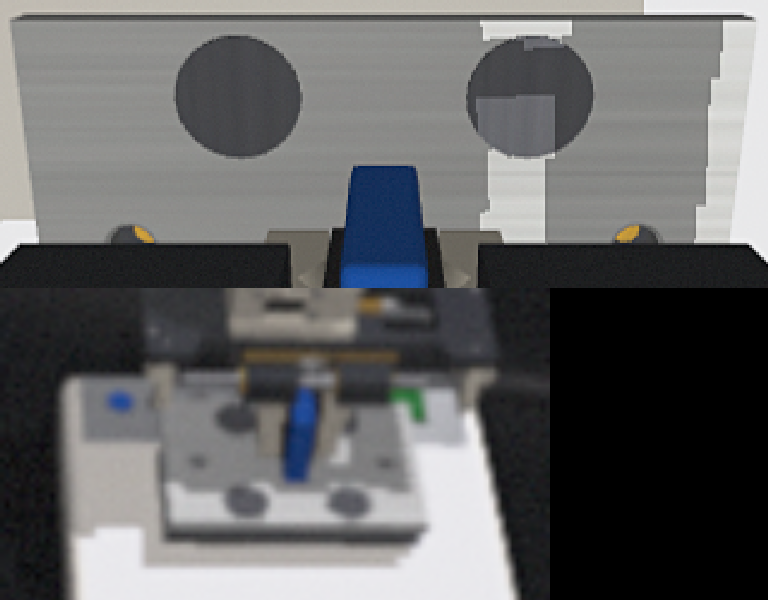

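Both pins show symmetrically through the holes: brass at (142,233) and (627,233) in the crop, shifted inward as perspective predicts. Next I'll feel them in slowly.

Emit:
{"method": "jog_arm", "body": {
  "motion": [
    {"offset": [0,0,1],"roll": 0,"hand": 5},
    {"offset": [0,0,2],"roll": 0,"hand": 5},
    {"offset": [0,0,3],"roll": 0,"hand": 5},
    {"offset": [0,0,4],"roll": 0,"hand": 5},
    {"offset": [0,0,5],"roll": 0,"hand": 5},
    {"offset": [0,0,6],"roll": 0,"hand": 5},
    {"offset": [0,0,6],"roll": 0,"hand": 5},
    {"offset": [0,0,6],"roll": 0,"hand": 5}
  ]
}}

```text
clock: 8.32
tool_pos: [0.519, 0.2259, 0.1255]
orientation: [-180.0, -0.0, 175.7]
force: [1.0, 0.3, -2.9]
opening: 0.0139
```

Emit:
{"method": "jog_arm", "body": {
  "motion": [
    {"offset": [0,0,0.5],"roll": 0,"hand": 5},
    {"offset": [0,0,1],"roll": 0,"hand": 5},
    {"offset": [0,0,1.5],"roll": 0,"hand": 5},
    {"offset": [0,0,2],"roll": 0,"hand": 5},
    {"offset": [0,0,2],"roll": 0,"hand": 5},
    {"offset": [0,0,2],"roll": 0,"hand": 5}
  ]
}}

```text
clock: 8.82
tool_pos: [0.519, 0.226, 0.1236]
orientation: [-180.0, -0.0, 175.7]
force: [-0.0, -0.9, -3.5]
opening: 0.0136
```

Emit:
{"method": "jog_arm", "body": {
  "motion": [
    {"offset": [0,0,0.5],"roll": 0,"hand": 5},
    {"offset": [0,0,1],"roll": 0,"hand": 5},
    {"offset": [0,0,1.5],"roll": 0,"hand": 5},
    {"offset": [0,0,2],"roll": 0,"hand": 5},
    {"offset": [0,0,2.5],"roll": 0,"hand": 5},
    {"offset": [0,0,3],"roll": 0,"hand": 5},
    {"offset": [0,0,3],"roll": 0,"hand": 5},
    {"offset": [0,0,3],"roll": 0,"hand": 5}
  ]
}}

```text
clock: 9.48
tool_pos: [0.519, 0.2259, 0.1205]
orientation: [-180.0, -0.0, 175.7]
force: [0.2, -0.2, -3.2]
opening: 0.0141
```

Emit:
{"method": "jog_arm", "body": {
  "motion": [
    {"offset": [0,0,0.5],"roll": 0,"hand": 5},
    {"offset": [0,0,1],"roll": 0,"hand": 5},
    {"offset": [0,0,1.5],"roll": 0,"hand": 5},
    {"offset": [0,0,2],"roll": 0,"hand": 5},
    {"offset": [0,0,2.5],"roll": 0,"hand": 5},
    {"offset": [0,0,3],"roll": 0,"hand": 5},
    {"offset": [0,0,3],"roll": 0,"hand": 5},
    {"offset": [0,0,3],"roll": 0,"hand": 5}
  ]
}}

```text
clock: 10.15
tool_pos: [0.519, 0.2259, 0.1175]
orientation: [-180.0, -0.0, 175.7]
force: [-0.2, 0.3, -3.1]
opening: 0.0142
```

Emit:
{"method": "jog_arm", "body": {
  "motion": [
    {"offset": [0,0,0.5],"roll": 0,"hand": 5},
    {"offset": [0,0,1],"roll": 0,"hand": 5},
    {"offset": [0,0,1.5],"roll": 0,"hand": 5},
    {"offset": [0,0,2],"roll": 0,"hand": 5},
    {"offset": [0,0,2.5],"roll": 0,"hand": 5},
    {"offset": [0,0,2.5],"roll": 0,"hand": 5},
    {"offset": [0,0,2.5],"roll": 0,"hand": 5}
  ]
}}

```text
clock: 10.73
tool_pos: [0.5191, 0.226, 0.115]
orientation: [-180.0, -0.0, 175.7]
force: [-0.0, 0.6, -3.5]
opening: 0.0141
```

Emit:
{"method": "jog_arm", "body": {
  "motion": [
    {"offset": [0,0,0.3],"roll": 0,"hand": 5},
    {"offset": [0,0,0.6],"roll": 0,"hand": 5},
    {"offset": [0,0,1.0],"roll": 0,"hand": 5},
    {"offset": [0,0,1.0],"roll": 0,"hand": 5},
    {"offset": [0,0,1.0],"roll": 0,"hand": 5},
    {"offset": [0,0,1.0],"roll": 0,"hand": 5}
  ]
}}

```text
clock: 11.23
tool_pos: [0.519, 0.226, 0.1141]
orientation: [-180.0, -0.0, 175.7]
force: [0.2, 0.1, -3.0]
opening: 0.014
```

Emit:
{"method": "jog_arm", "body": {
  "motion": [
    {"offset": [0,0,0.3],"roll": 0,"hand": 5},
    {"offset": [0,0,0.6],"roll": 0,"hand": 5},
    {"offset": [0,0,0.8],"roll": 0,"hand": 5},
    {"offset": [0,0,0.8],"roll": 0,"hand": 5},
    {"offset": [0,0,0.8],"roll": 0,"hand": 5},
    {"offset": [0,0,0.8],"roll": 0,"hand": 5}
  ]
}}

```text
clock: 11.73
tool_pos: [0.5191, 0.226, 0.1135]
orientation: [180.0, 0.0, 175.8]
force: [-1.2, -1.4, 3.8]
opening: 0.014
```

Contact came at the expected home height (push on the platform about 7 N). I'll hold briefly, then release and retreat straight up.

Emit:
{"method": "jog_arm", "body": {
  "motion": [
    {"offset": [0,0,-0.3],"roll": 0,"hand": 5},
    {"offset": [0,0,-0.3],"roll": 0,"hand": 5},
    {"offset": [0,0,-0.3],"roll": 0,"hand": 5},
    {"offset": [0,0,-0.3],"roll": 0,"hand": 40},
    {"offset": [0,0,-0.3],"roll": 0,"hand": 40},
    {"offset": [0,0,-0.3],"roll": 0,"hand": 40},
    {"offset": [0,0,-0.3],"roll": 0,"hand": 40},
    {"offset": [0,0,-0.3],"roll": 0,"hand": 40}
  ]
}}

```text
clock: 12.4
tool_pos: [0.5191, 0.226, 0.1135]
orientation: [180.0, 0.0, 175.7]
force: [0.2, -0.0, 0.8]
opening: 0.0382
```

Emit:
{"method": "jog_arm", "body": {
  "motion": [
    {"offset": [0,0,-3],"roll": 0,"hand": 40},
    {"offset": [0,0,-12],"roll": 0,"hand": 40},
    {"offset": [0,0,-30],"roll": 0,"hand": 40},
    {"offset": [0,0,-55],"roll": 0,"hand": 40},
    {"offset": [0,0,-80],"roll": 0,"hand": 40},
    {"offset": [0,0,-105],"roll": 0,"hand": 40},
    {"offset": [0,0,-120],"roll": 0,"hand": 40},
    {"offset": [0,0,-120],"roll": 0,"hand": 40},
    {"offset": [0,0,-120],"roll": 0,"hand": 40},
    {"offset": [0,0,-120],"roll": 0,"hand": 40}
  ]
}}

```text
clock: 13.23
tool_pos: [0.5187, 0.2258, 0.2336]
orientation: [180.0, -0.0, 175.7]
force: [0.5, -0.3, 0.6]
opening: 0.0405
```

Run:
```python
from h import *
o=ctrl.get_obs();print(o['clock'],o['tool_pos'],o['force'],o['opening'])
s=snap('wrist','w5.png');s2=snap('scene')
a=s['img'][60:330,80:480];b=cv2.resize(s2['img'][160:250,290:420],None,fx=3,fy=3)
cv2.imwrite('pics/c5.png',np.hstack([a,b])[:,:,::-1])
```

```text
13.2333 [0.51874529 0.22582704 0.23357094] [ 0.52310633 -0.33004058  0.63571287] 0.04049160766036202
```

View pics/c5.png

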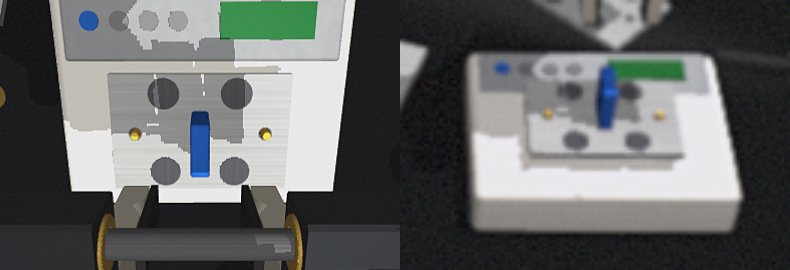

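The tray is flat on the platform with both brass pins standing proud through its holes, at (135,134) and (265,134) in the crop. The gripper is clear, so I'm handing in.

```bash
python3 -c "
from plant import order; print(order.close_job())"
```

```text
the job is handed in; nothing more can be done
None
```

The tray is on the balance: I picked up the rightmost of the three look-alikes by its blue grip, lowered it over both brass pins, let go and handed the job in at about 13 s of the 72 s allowed.

- **Contact:** There was no resistance on the way down. Contact came with the tool at z = 0.1135 m, against 0.114 m expected for fully home. The push on the platform was about 7 N at most in the readings I had. I held it there for a few tenths of a second, then released.
- **Last checks:** The final pictures show the tray flat and in line with the balance, with both pins standing proud through the holes. The gripper was clear, open to 40 mm, 120 mm above its release height and reading about zero force. I didn't measure the tray's final position numerically, and I saw no sign of a bystander being touched.
- **Disagreements:** My colour-mask measurement of the platform and pins in the first overview pictures failed, so I located the pins with the wrist camera instead. That camera was about 1 mm off sideways compared with where the jaws held the plate. I corrected for it by measuring the pins relative to the held plate from close up.

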